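# Swap the empty parts bin on the clip rail for a full one

### The arm

A 6-joint arm with a two-finger parallel gripper is mounted at the origin on the work surface. World frame = base frame: x ahead of the robot, y to its left, z up, the work surface at z = 0. Lengths are in m, angles in rad, forces in N, time in s.
With the tool pointing down it reaches from about 0.275 to 0.85 m from the base axis. Payload 19 kg.
Tool frame: the origin (TCP) lies between the finger pads; the fingertips stand ahead of it and the grasp point (between the pads) lies 3 mm ahead of it (manip.tip_reach is the z of the fingertips in the tool frame, in m); z points along the fingers, x is the direction in which the jaws open and shut, and the axes are right-handed (so a half turn about z gives the same grasp; the last joint's range is limited). The gripper opens to 85 mm and grips with 20 to 120 N. Pads are 22 mm wide; open, the fingers measure 114 mm over their backs; the gripper's body (76 mm by 85 mm) begins 54 mm behind the grasp point. The pads swing forward as they close: fully open they stand 13 mm farther back than shut.
Start: joints at [-1.381, 0.15, 1.437, -0, 1.554, -0.134], TCP at [0.183, -0.545, 0.253] pointing down, gripper open.
Joint ranges: [-2.8, 2.8], [-0.68, 2.1], [0.12, 2.68], [-1.39, 4.53], [0.16, 2.79], [-2.81, 2.81]. Speed limits (rad/s): [1.89, 1.89, 2.22, 3.01, 3.01, 3.01].

### API

Orientations are given as a unit quaternion [x, y, z, w].
In Python, from cell import manip gives the robot as it stands. Calls block until the motion is done:
- manip.move_to(position, orientation): joint-space move of the TCP to a pose.
- manip.move_linear(position, ori=None, velocity=0.15, f_stop=None): straight line of the TCP; ori=None keeps the orientation; velocity is the mean speed in m/s. With f_stop (N) it stops when the force on the tool has changed by that much, and returns True; else False.
- manip.set_joints(angles): joint-space move.
- manip.gripper_to(opening): finger opening in m; the grip force is fixed at half the most; returns when the fingers have stopped.
- manip.sleep(seconds).
- manip.inverse_kinematics(position, orientation): joint angles nearest the present ones, or None.
- manip.get_state(): the state.
- manip.camera(name): name is "scene" or "top" or "wrist"; returns a dict with "frame" (420x560x3 uint8, red, green, blue), "depth" (420x560 float32, m along the optical axis (not along the pixel's ray), 0 where there is no reading), "K" (3x3 intrinsics, pixels), "k1" (the pictures are not rectified: a ray, as slopes to the right and down, at radius r is drawn at 1 + k1 r^2 times it, then the intrinsics apply), "R" (3x3) and "t" (3): a world point X has camera coordinates R X + t. Camera axes: x right, y down, z forward; pixel columns grow to the right and rows downward; lengths in m; the calibration is good to about 2 mm. A picture is of the moment at which its call begins.
A pose or a line that the arm cannot do raises manip.PlanningError and nothing moves.
- manip.close_job(): hands the job in, once; it reports no verdict.
The state is a dict: "t": time; "joint_positions": joint angles; "qvel": joint speeds; "effort": joint torques, N m; "tool_pos": TCP position; "tool_rot": TCP orientation; "contact_force": force on the tool from outside, world axes, zero at the start; "moment": the same for the moment, N m; "opening": finger opening in m.
Only numpy, scipy, OpenCV 4.12 (cv2) and the standard library are available. Lean on these libraries where they do the work, as an engineer would, in place of code of your own. Each camera call takes 0.05 s, during which the arm holds its last target. There are 200 camera calls.

### The job

One of the three small parts bins hanging on the clip rail has run empty: lift it straight up off its spring catch, leaving the others hanging, and set it down, not dropped, flat on its base in the free part of the plywood returns tray. Then take the full bin standing on the bench among the clutter and hang it on the freed place of the rail, pressed down until the catch snaps over it, keeping it upright so that nothing spills. Let go of everything and leave the other bins and things where they are.

Things in the scene. Friction and masses are not known exactly. Their poses are not given: they have to be found in the camera images.
- bin_empty: The empty bin: grey plastic, open top, outside 80 (x) x 54 (y) x 55 (z) mm, walls 3 mm, 0.11 kg. Origin: centre of the underside, z up. A hook at its back (+x; see bin_full) hangs on one of the rail's three places. It lifts off its catch with about 10 N over the first 13 mm; the hook is clear of the rail after 23 mm.
- bin_full: Same bin, filled to z = 33 mm with brass spoke nipples, 0.3 kg, standing on the bench, yaw up to 40 degrees either way. Hook of all bins, 36 mm wide: tab at z 51 to 55 back from the rear wall (outer face x = 40) to a flange x 49 to 52 that hangs down to z = 33, its lower edge a bead (centre x 52, z 33, radius 3). The plate of the rail goes into the 9 mm slot.
- bin_near: Same bin, full of steel balls, hangs on another place of the rail; must stay there.
- bin_far: Same bin, full of washers, hangs on the third place of the rail; must stay there.
- rail: Grey steel clip rail, fixed: upright plate 6 mm thick (x -3 to 3), 260 mm long (y), rounded top edge at z = 91, base plate x -25 to 75, 8 mm high. Bins hang on its -x side. Behind it, at each place, a sprung steel roller (radius 6, 24 mm wide, centre x 12.7, z 79.5) on a bar (x 24 to 33, up to z 89). Origin: under the plate's centre, on the bench; z up.
- place0 (a point): Place at the rail's -y end (84 mm from the middle): where the origin of a fully hung bin lies, its underside 40 mm above the bench. Axes as the rail's. The hook goes over the plate with the bin's origin 0 to 2.8 mm further towards the rail (+x) than this. The last 13 mm down, past the roller, take about 10 N.
- place1 (a point): The same for the middle place.
- place2 (a point): The same for the place at the rail's +y end.
- tray: Plywood returns tray, fixed: open box 170 (x) x 215 (y) x 28 (z) mm, walls and floor 4 mm. Origin: centre of the underside. Another bin (bin_used) stands on its +y half; the -y half is free.
- bin_used: Same bin, empty, standing in the tray; must stay there.
- bottle: Blue drinking bottle, radius 33, height 185 mm, standing; origin at the centre of its underside. Bystander.
- cassette: Stepped steel sprocket cluster, radius 37, height 32 mm, lying flat; origin at the centre of its underside. Bystander.
- jar: Amber jar with a lid, radius 27, height 58 mm, standing before (-x of) the full bin; origin at the centre of its underside. Bystander.
- hub: Aluminium wheel hub standing on end, radius 24, height 78 mm, on the +y side of the full bin; origin at the centre of its underside. Bystander.
- spanner: Steel spanner 150 mm long lying along its x axis on the -y side of the full bin; origin at its middle, underneath. Bystander.

How it is judged:
On the way, in this order (a step that is already met when the one before it is completed fails the run):
1. the empty bin is lifted off its catch, its base more than 75 mm above the bench's level (z of bin_empty in the frame of rail above 0.075 m), for 0.05 s.
2. the empty bin stands flat in the tray, let go (z of bin_empty in the frame of tray between 0.001 and 0.008 m and x of bin_empty in the frame of tray between -0.06 and 0.06 m and y of bin_empty in the frame of tray between -0.085 and 0.085 m and angle between bin_empty's own z axis and vertical below 0.06 rad and contact force between the fingers and bin_empty below 0.1 N), for 0.2 s.
3. the full bin hangs fully home on the freed place of the rail (z of bin_full in the frame of rail between 0.035 and 0.0435 m and x of bin_full in the frame of rail between -0.05 and -0.04 m and angle between bin_full's own z axis and vertical below 0.12 rad and (y of bin_full in the frame of rail between -0.094 and -0.074 m or y of bin_full in the frame of rail between -0.01 and 0.01 m or y of bin_full in the frame of rail between 0.074 and 0.094 m)), for 0.2 s.
At the end, for the whole second after the job is handed in: The empty bin stands flat (0.06 rad) on the tray's floor, centre inside the tray; the full bin hangs on the freed place, underside 35 to 43.5 mm above the bench, origin within 10 mm of the place along the rail, 5 mm across, tilt below 0.12 rad; both released, at rest (all of step 2 and all of step 3 and linear speed of each of bin_empty, bin_full below 0.02 m/s and contact force between the fingers and bin_full below 0.1 N); the robot touches nothing.
It fails at once if one of the other two bins on the rail is shifted more than 15 mm (distance of any of bin_near, bin_far from where it was at the start of the episode above 0.015 m).
It fails at once if the bin already in the tray, or the bottle, sprocket cluster, jar, hub or spanner, is shifted more than 30 mm (distance of any of bin_used, bottle, cassette, jar, hub, spanner from where it was at the start of the episode above 0.03 m).
It fails at once if the full bin is tipped more than 0.5 rad (it would spill) (angle between bin_full's own z axis and vertical above 0.5 rad).
It fails at once if either bin is dropped (moves faster than 0.6 m/s out of the fingers) ((contact force between the fingers and bin_empty below 0.05 N and linear speed of bin_empty above 0.6 m/s) or (contact force between the fingers and bin_full below 0.05 N and linear speed of bin_full above 0.6 m/s)).
It also fails if it takes over 64 s, if anything falls off the work surface, if the arm or the gripper's body presses on something with over 40 N, if the wrist force passes 120 N, or if a joint passes its speed limit or range.

## Working session

There is one attempt and no reset: what is moved stays moved. The work goes in short steps, each a Python script; the robot and the scene stay as the last script left them, time stands still between calls to the robot, and variables do not carry over. Pictures are saved under pics/ and viewed, about 8 in all and at most 12, crops included, and the job is handed in when it is done.

```bash
ls; mkdir -p pics; cat > h.py <<'E'
import numpy as np, cv2
from cell import manip
def cam(name):
    c=manip.camera(name); np.savez('pics/_%s.npz'%name,**c); return c
def cloud(c):
    h,w=c['depth'].shape; K=np.array(c['K']); v,u=np.mgrid[0:h,0:w].astype(float)
    p=cv2.undistortPoints(np.stack([u,v],-1).reshape(-1,1,2),K,np.array([float(c['k1']),0,0,0])).reshape(h,w,2)
    d=c['depth']; P=np.concatenate([p*d[...,None],d[...,None]],-1)
    X=(P-np.array(c['t']))@np.array(c['R']); X[d==0]=np.nan; return X
def save(c,n): cv2.imwrite('pics/'+n,c['frame'][...,::-1])
E
python3 - <<'E'
from h import *
for n in('top','scene'):
    c=cam(n); save(c,n+'0.png'); print(n,c['k1'],c['K'][0],-np.array(c['R']).T@c['t'],np.array(c['R'])[2])
E
```

```text
pics
top -0.09835301904422726 [405.21503625   0.         283.00217818] [ 0.45192613 -0.00150918  1.08785065] [ 0.05942042  0.02176242 -0.9979958 ]
scene -0.18124094735955604 [544.47915624   0.         283.56643153] [1.47384038 0.29297915 0.90264745] [-0.73240264 -0.21519094 -0.64597155]
```

View pics/top0.png

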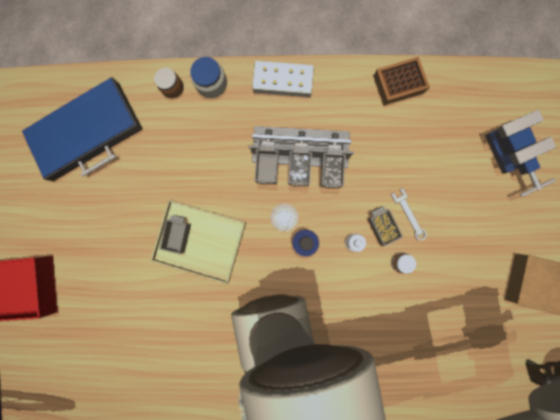

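View pics/scene0.png

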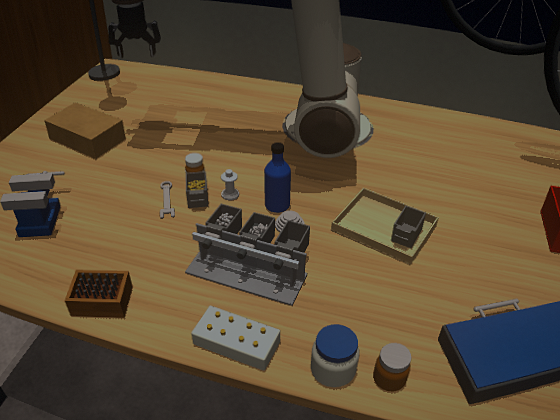

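```bash
python3 - <<'E'
from h import *
print(manip.tip_reach)
c=dict(np.load('pics/_top.npz')); X=cloud(c)
def box(n,u0,u1,v0,v1):
    f=c['frame'][v0:v1,u0:u1]; d=X[v0:v1,u0:u1,2]
    g=cv2.applyColorMap(np.uint8(np.clip(np.nan_to_num(d)/.12*255,0,255)),2)
    k=5
    return np.hstack([cv2.resize(i,(400,300*1),interpolation=cv2.INTER_CUBIC) for i in (f[...,::-1],g)])
cv2.imwrite('pics/z1.png',np.vstack([box('a',245,355,118,200),box('b',340,440,185,260)]))
for n,(u,v) in dict(bar=(300,133),rail=(300,150),cass=(285,217),hub=(356,242),jar=(404,262),full=(385,226),bottle=(306,243),sp=(408,215),used=(176,234),b2=(267,165),b1=(299,167),b0=(333,170)).items(): print(n,X[v,u].round(4))
# hi points
for nm,(u0,u1,v0,v1,z0,z1) in dict(rail=(245,355,118,200,.082,.1),full=(365,405,205,250,.045,.065),tray=(150,250,195,285,.022,.034),used=(150,200,205,260,.05,.07)).items():
    P=X[v0:v1,u0:u1].reshape(-1,3); P=P[(P[:,2]>z0)&(P[:,2]<z1)]
    r=cv2.minAreaRect(P[:,:2].astype(np.float32)*1000); print(nm,len(P),r)
E
```

```text
0.022
bar [ 0.7035 -0.0238  0.0846]
rail [ 0.6582 -0.0231  0.0937]
cass [0.4945 0.0165 0.0313]
hub [ 0.429  -0.1604  0.0774]
jar [ 0.3766 -0.2853  0.0575]
full [ 0.4689 -0.2456  0.0258]
bottle [ 0.4302 -0.0323  0.1868]
sp [ 0.4979 -0.3115  0.011 ]
used [0.4518 0.3119 0.0049]
b2 [0.63   0.0622 0.0432]
b1 [ 0.6188 -0.0205  0.0736]
b0 [ 0.6107 -0.1064  0.0718]
rail 1486 ((642.342041015625, -24.19158935546875), (260.0066833496094, 136.21592712402344), 86.32193756103516)
full 249 ((461.8615417480469, -221.21424865722656), (90.31765747070312, 98.89335632324219), 25.340150833129883)
tray 557 ((432.48809814453125, 248.58010864257812), (216.33633422851562, 169.49560546875), 73.42742919921875)
used 238 ((452.197021484375, 304.7427062988281), (54.46670150756836, 90.42568969726562), 75.96095275878906)
```

View pics/z1.png

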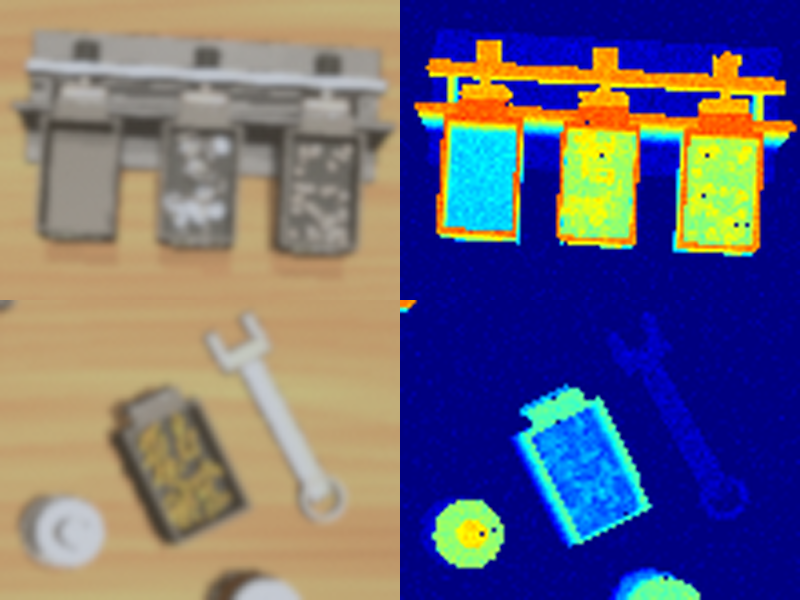

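```bash
cat >> h.py <<'E'
from scipy.spatial.transform import Rotation as Ro
def down(a):  # tool pointing down, tool x (jaw axis) at world angle a [rad]
    c,s=np.cos(a),np.sin(a); return Ro.from_matrix([[c,s,0],[s,-c,0],[0,0,-1]]).as_quat()
def rect(P): return cv2.minAreaRect((P[:,:2]*1000).astype(np.float32))
E
python3 - <<'E'
from h import *
print(Ro.from_quat(manip.get_state()['tool_rot']).as_matrix().round(3).tolist())
for p,a in (((.465,-.245,.3),115),((.645,.05,.35),86.3)):
    for b in (a,a-180): 
        q=manip.inverse_kinematics(p,down(np.radians(b))); print(b,q)
s=manip.get_state()
q=min((manip.inverse_kinematics((.44,-.235,.3),down(np.radians(b))) for b in (115,-65)),key=lambda q:abs(q[5]) if q is not None else 9)
manip.set_joints(q); c=cam('wrist'); save(c,'w1.png'); np.savez('pics/full.npz',**c)
X=cloud(c); print('cam',-np.array(c['R']).T@c['t'])
q=min((manip.inverse_kinematics((.6,.05,.36),down(np.radians(b))) for b in (86.3,-93.7)),key=lambda q:abs(q[5]) if q is not None else 9)
manip.set_joints(q); c=cam('wrist'); np.savez('pics/rail.npz',**c)
a=cv2.imread('pics/w1.png'); cv2.imwrite('pics/w12.png',np.hstack([cv2.resize(i,(400,300)) for i in (a,c['frame'][...,::-1])]))
print(manip.get_state()['t'])
E
```

```text
[[0.318, -0.948, -0.0], [-0.948, -0.318, 0.001], [-0.001, -0.0, -1.0]]
115 [-6.31566165e-01  3.53047449e-02  1.46949098e+00 -4.44089210e-16
  1.63679693e+00 -2.63869480e+00]
-65 [-6.31566165e-01  3.53047449e-02  1.46949098e+00 -4.44089210e-16
  1.63679693e+00  5.02897849e-01]
86.3 [-4.16295724e-02  2.94974423e-01  1.07028560e+00 -4.44089210e-16
  1.77633263e+00 -1.54784872e+00]
-93.7 [-4.16295724e-02  2.94974423e-01  1.07028560e+00 -4.44089210e-16
  1.77633263e+00  1.59374394e+00]
cam [ 0.50429882 -0.2056598   0.42014369]
3.5417
```

View pics/w12.png

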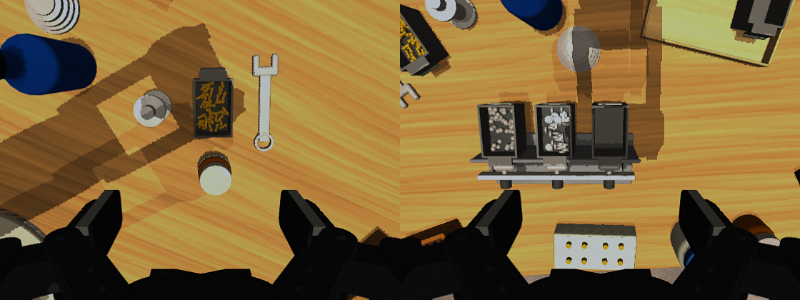

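```bash
cat > m.py <<'E'
from h import *
def rot(P,a,o): 
    d=P[:,:2]-o; c,s=np.cos(a),np.sin(a); return np.c_[d@[c,s],d@[-s,c],P[:,2]]
for f in('rail','_top'):
    c=dict(np.load(f'pics/{f}.npz')); X=cloud(c).reshape(-1,3)
    m=(abs(X[:,0]-.65)<.13)&(abs(X[:,1]+.02)<.17)&(X[:,2]>.075)&(X[:,2]<.105); P=X[m]
    r=rect(P); print(f,'all',r)
    a=np.radians(-3.7); o=np.array([.645,-.024])
    for _ in range(4):
        Q=rot(P,a,o)
        # gaps between bins: plate only points, front x in +-12mm, |y| 30..54 or 112..130
        y=Q[:,1]; g=(abs(Q[:,0])<.012)&(Q[:,2]>.085)&(((abs(y)>.032)&(abs(y)<.052))|((abs(y)>.114)&(abs(y)<.128)))
        k=np.polyfit(y[g],Q[g,0],1); a-=np.arctan(k[0])
        pl=(abs(Q[:,0])<.012)&(Q[:,2]>.08)
        o=o+np.array([[np.cos(a),-np.sin(a)],[np.sin(a),np.cos(a)]])@[k[1],(y[pl].min()+y[pl].max())/2]
    Q=rot(P,a,o); print(' rail o',o.round(4),'yaw',np.degrees(a).round(2),'plate x',np.percentile(Q[g,0],[1,50,99]).round(4),'ztop',np.median(Q[g,2]).round(4),'y',Q[pl,1].min().round(4),Q[pl,1].max().round(4))
    for i in(-1,0,1):
        b=Q[(abs(Q[:,1]-i*.084)<.034)&(Q[:,0]<-.006)&(Q[:,2]>.088)]
        print('  bin',i,b[:,:2].min(0).round(4),b[:,:2].max(0).round(4),'ymid',((b[:,1].min()+b[:,1].max())/2).round(4),'z',np.median(b[:,2]).round(4))
for f in('full','_top'):
    c=dict(np.load(f'pics/{f}.npz')); X=cloud(c).reshape(-1,3)
    P=X[(np.hypot(X[:,0]-.465,X[:,1]+.245)<.062)&(X[:,2]>.048)&(X[:,2]<.062)]
    P=P[np.hypot(P[:,0]-.429,P[:,1]+.16)>.03]
    r=rect(P); print(f,'full',r)
    a=np.radians(r[2]); a=a if abs(a-np.radians(25))<.4 else a-np.pi/2
    Q=rot(P,a,np.array(r[0])/1000)
    print(' yaw',np.degrees(a),'x',Q[:,0].min(),Q[:,0].max(),'y',Q[:,1].min(),Q[:,1].max(),'z',np.median(Q[:,2]))
    org=np.array(r[0])/1000+(Q[:,0].min()+.040)*np.array([np.cos(a),np.sin(a)]); print(' origin',org)
    for n,ce in (('hub',(.429,-.160)),('jar',(.3766,-.2853))):
        S=X[(np.hypot(X[:,0]-ce[0],X[:,1]-ce[1])<.035)&(X[:,2]>.045)&(X[:,2]<.09)]
        mm=S[:,2]>.052; S=S[mm]; print(n,cv2.minEnclosingCircle((S[:,:2]*1000).astype(np.float32)),rot(np.r_[S[:,:2].mean(0),0][None],a,org).round(3))
    S=X[(abs(X[:,0]-.48)<.09)&(X[:,1]<-.26)&(X[:,1]>-.37)&(X[:,2]>.006)&(X[:,2]<.014)]; S=rot(S,a,org); S=S[abs(S[:,0]-.02)<.04]; print(' spanner ymax near grip',S[:,1].max())
    for n,box in dict(tray=(.35,.53,.12,.37,.023,.032),used=(.4,.51,.25,.36,.05,.066)).items():
        P=X[(X[:,0]>box[0])&(X[:,0]<box[1])&(X[:,1]>box[2])&(X[:,1]<box[3])&(X[:,2]>box[4])&(X[:,2]<box[5])]
        if len(P)>50: print(n,len(P),rect(P))
E
python3 m.py
```

```text
rail all ((642.30810546875, -22.980117797851562), (263.4870910644531, 135.6217498779297), 86.38448333740234)Traceback (most recent call last):
  File "m.py", line 13, in <module>
    k=np.polyfit(y[g],Q[g,0],1); a-=np.arctan(k[0])
    raise TypeError("expected non-empty vector for x")
TypeError: expected non-empty vector for x
```

```bash
sed -i 's/\.645,-\.024/.660,-.024/' m.py; python3 m.py
```

```text
rail all ((642.30810546875, -22.980117797851562), (263.4870910644531, 135.6217498779297), 86.38448333740234)
 rail o [ 0.6603 -0.0241] yaw -3.82 plate x [-0.0022 -0.0002  0.0029] ztop 0.0901 y -0.1317 0.1317
  bin -1 [-0.0855 -0.1111] [-0.006  -0.0561] ymid -0.0836 z 0.0911
  bin 0 [-0.0853 -0.0271] [-0.006   0.0273] ymid 0.0001 z 0.0911
  bin 1 [-0.0849  0.0572] [-0.006   0.1112] ymid 0.0842 z 0.0929
_top all ((642.2725830078125, -24.093673706054688), (260.01214599609375, 137.28102111816406), 86.00736236572266)
 rail o [ 0.6609 -0.0254] yaw -3.69 plate x [-0.0027 -0.0002  0.0034] ztop 0.0896 y -0.13 0.13
  bin -1 [-0.0867 -0.1094] [-0.0062 -0.0551] ymid -0.0823 z 0.0916
  bin 0 [-0.0867 -0.025 ] [-0.006   0.0289] ymid 0.002 z 0.0918
  bin 1 [-0.0862  0.0564] [-0.0061  0.111 ] ymid 0.0837 z 0.0926
full full ((469.9041748046875, -240.59933471679688), (91.88924407958984, 54.045921325683594), 25.643617630004883)
 yaw 25.643617630004883 x -0.04594463075520776 0.04594461008072872 y -0.02702292974906402 0.027022977555929355 z 0.05480865178855603
 origin [ 0.46454507 -0.24317201]
hub ((426.
[... 239 characters left out ...]
906, -240.6071319580078), (90.37478637695312, 55.79498291015625), 25.656726837158203)
 yaw 25.656726837158203 x -0.04518742748859295 0.04518736696447735 y -0.02789746564448788 0.02789751492232829 z 0.05399440836661895
 origin [ 0.46629782 -0.24285318]
hub ((426.1355895996094, -164.7052764892578), 21.898332595825195) [[-0.002  0.089  0.   ]]
jar ((371.8984680175781, -290.7037353515625), 25.071422576904297) [[-0.105 -0.003  0.   ]]
 spanner ymax near grip -0.060981386698504995
tray 404 ((432.4520568847656, 248.54367065429688), (216.26834106445312, 169.41998291015625), 73.50870513916016)
used 238 ((452.1969909667969, 304.7427062988281), (54.46669387817383, 90.42572021484375), 75.96095275878906)
```

```bash
cat >> h.py <<'E'
RO,RY=np.array([.6605,-.0245]),np.radians(-3.8)
TO,TY=np.array([.4325,.2485]),np.radians(-16.5)
FO,FY=np.array([.4650,-.2430]),np.radians(25.65)
GX,GZ=.022,.047   # grip point in the bin's frame (x; TCP height over the base)
def at(o,a,x,y): return o+np.array([[np.cos(a),-np.sin(a)],[np.sin(a),np.cos(a)]])@[x,y]
def tcp(o,a,x,y,zbase):  # bin origin at x,y in frame (o,a), base at zbase -> TCP
    return np.r_[at(o,a,x+GX,y),zbase+GZ]
def st(*m):
    s=manip.get_state(); print(*m,round(s['t'],2),np.round(s['tool_pos'],4),'F',np.round(s['contact_force'],1),'M',np.round(s['moment'],2),'op',round(s['opening'],4))
E
python3 - <<'E'
from h import *
q=down(RY-np.pi/2)
manip.move_to(tcp(RO,RY,-.045,.084,.13),q); manip.gripper_to(.068); st('above')
print(manip.move_linear(tcp(RO,RY,-.045,.084,.040),velocity=.1,f_stop=8)); st('down')
manip.gripper_to(.045); st('grip')
manip.move_linear(tcp(RO,RY,-.045,.084,.070),velocity=.04); st('lift')
manip.move_linear(tcp(RO,RY,-.045,.084,.13),velocity=.15); st('up')
c=cam('wrist'); save(c,'w2.png')
E
```

```text
above 6.64 [0.6431 0.0608 0.177 ] F [ 0.2 -0.9 -1. ] M [ 0.01 -0.01 -0.02] op 0.068
False
down 7.69 [0.6435 0.0608 0.0878] F [ 0.8 -0.   0.5] M [-0.02 -0.   -0.07] op 0.0683
grip 7.96 [0.6435 0.0609 0.088 ] F [-2.  -0.4  5.7] M [-0.01  0.06  0.03] op 0.0533
lift 8.86 [0.643  0.0608 0.1167] F [-0.2 -0.3 -0.4] M [-0.03 -0.02  0.03] op 0.0531
up 9.41 [0.6429 0.0609 0.1761] F [-0.5 -0.1 -1.5] M [ 0.01  0.02 -0.08] op 0.053
```

View pics/w2.png

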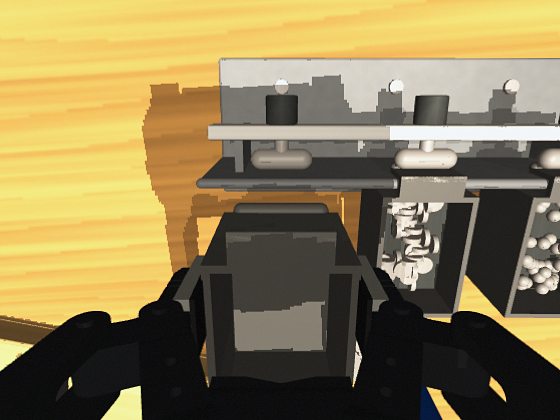

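```bash
python3 - <<'E'
from h import *
q=down(TY-np.pi/2); p=(TO,TY,-.007,-.045)
manip.move_linear(tcp(*p,.13),q,velocity=.25); st('over')
manip.move_linear(tcp(*p,.020),velocity=.15)
print(manip.move_linear(tcp(*p,.001),velocity=.03,f_stop=5)); st('set')
manip.gripper_to(.068); st('rel')
manip.move_linear(tcp(*p,.13),velocity=.2); c=cam('wrist'); save(c,'w3.png'); st('up')
X=cloud(c).reshape(-1,3); 
o=at(TO,TY,-.007,-.045)
P=X[(np.hypot(*(X[:,:2]-o).T)<.07)&(X[:,2]>.045)&(X[:,2]<.075)]; print(len(P),rect(P))
A=np.c_[P[:,:2]-o,np.ones(len(P))]; print(np.linalg.lstsq(A,P[:,2],rcond=None)[0])
E
```

```text
over 10.62 [0.4346 0.2007 0.1768] F [-0.5  0.3 -0.6] M [-0.   -0.05 -0.02] op 0.0531
True
set 11.97 [0.4342 0.2011 0.0538] F [0.8 0.7 3.1] M [ 0.12  0.19 -0.02] op 0.0531
rel 12.28 [0.434 0.201 0.054] F [ 0.3 -0.6 -0. ] M [-0.03 -0.01  0.02] op 0.068
up 13.09 [0.4335 0.2009 0.1755] F [ 0.7 -0.4  0.3] M [ 0.01 -0.01 -0.02] op 0.0678
3834 ((419.0171203613281, 206.58522033691406), (54.11479949951172, 92.66638946533203), 73.52098846435547)
[ 0.0297545  -0.0095054   0.05631617]
```

View pics/w3.png

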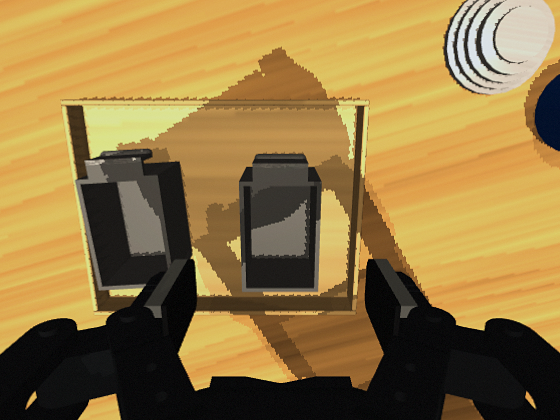

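```bash
cat >> h.py <<'E'
def rim(X,o,a,zb):  # rim points of a held bin -> plane slopes along bin x,y and extents
    d=X[:,:2]-o; c,s=np.cos(a),np.sin(a); Q=np.c_[d@[c,s],d@[-s,c],X[:,2]]
    return Q
E
python3 - <<'E'
from h import *
q=down(FY-np.pi/2)
p=manip.get_state()['tool_pos']; manip.move_linear([p[0],p[1],.32],velocity=.3)
manip.move_to(tcp(FO,FY,0,0,.27),q)
c=cam('wrist'); X=cloud(c).reshape(-1,3)
P=X[(np.hypot(X[:,0]-.465,X[:,1]+.243)<.062)&(X[:,2]>.048)&(X[:,2]<.062)]
P=P[np.hypot(P[:,0]-.429,P[:,1]+.16)>.03]; print(rect(P))
Q=rim(P,FO,FY,0); print(Q.min(0),Q.max(0))
manip.move_linear(tcp(FO,FY,0,0,.08),velocity=.25)
print(manip.move_linear(tcp(FO,FY,0,0,.0),velocity=.1,f_stop=8)); st('down')
manip.gripper_to(.045); st('grip')
manip.move_linear(tcp(FO,FY,0,0,.03),velocity=.06); manip.sleep(.2); st('lift')
manip.move_linear(tcp(FO,FY,0,0,.16),velocity=.2); st('up')
c=cam('wrist'); save(c,'w4.png'); np.savez('pics/held.npz',**c)
Q=rim(cloud(c).reshape(-1,3),FO,FY,0)
H=Q[(abs(Q[:,1])<.03)&(abs(Q[:,0])<.065)&(Q[:,2]>.19)&(Q[:,2]<.235)]
print('held',H.min(0),H.max(0))
T=H[(H[:,0]>.040)&(H[:,0]<.051)&(abs(H[:,1])<.015)]; print('tab',np.median(T,0),len(T))
F=H[(H[:,0]<-.037)&(abs(H[:,1])<.02)]; print('front',np.percentile(F[:,2],[50,90,98]),len(F))
E
```

```text
((470.10272216796875, -240.5733642578125), (92.39915466308594, 54.01683807373047), 25.369144439697266)
[-0.04043587 -0.02702442  0.04800072] [0.051798   0.02710055 0.05700393]
False
down 17.23 [ 0.4851 -0.2337  0.0476] F [-0.4 -0.2 -0.1] M [ 0.02 -0.02  0.03] op 0.0679
grip 17.51 [ 0.4852 -0.2337  0.0479] F [-0.1  1.2  6.2] M [ 0.2   0.24 -0.06] op 0.053
lift 18.36 [ 0.4847 -0.2334  0.0766] F [-0.  -0.4 -2.4] M [ 0.03 -0.09 -0.01] op 0.0531
up 19.16 [ 0.4845 -0.2332  0.2057] F [-0.4 -0.2 -2.6] M [ 0.06 -0.05  0.02] op 0.0532
held [-0.02591091 -0.02999445  0.19000052] [0.05506327 0.02998845 0.23499017]
tab [ 4.56174210e-02 -2.38519708e-05  2.12578484e-01] 2865Traceback (most recent call last):
  File "<stdin>", line 19, in <module>
    return _quantile_unchecked(
        a, q, axis, out, overwrite_input, method, keepdims, weights)
    return _ureduce(a,
                    func=_quantile_ureduce_func,
    ...<5 lines>...
                    overwrite_input=overwrite_input,
                    method=method)
    r = func(a, **kwargs)
    result = _quantile(arr,
                       quantiles=q,
    ...<2 lines>...
                       out=out,
                       weights=wgt)
    slices_having_nans = np.isnan(arr[-1, ...])
                                  ~~~^^^^^^^^^
IndexError: index -1 is out of bounds for axis 0 with size 0
```

View pics/w4.png

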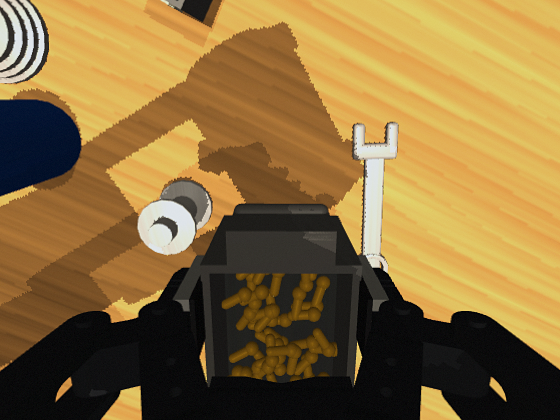

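```bash
cat > look.py <<'E'
from h import *
def look(n):
    c=cam('wrist'); save(c,n); Q=rim(cloud(c).reshape(-1,3),RO,RY,0); Q=Q[~np.isnan(Q[:,0])]
    zt=manip.get_state()['tool_pos'][2]+.008
    T=Q[(abs(Q[:,1]-.084)<.022)&(abs(Q[:,2]-zt)<.006)&(Q[:,0]>-.02)&(Q[:,0]<.03)]
    m=abs(T[:,1]-.084)<.012; S=T[m]
    print('tab x',np.percentile(S[:,0],[0.5,50,99.5]).round(4),'y',np.percentile(T[T[:,0]>.0][:,1],[.5,99.5]).round(4),'z',np.median(S[:,2]).round(4),'slope',np.polyfit(S[:,0],S[:,2],1)[0].round(3),'exp z',zt.round(4))
    y=Q[:,1]; P=Q[(abs(Q[:,0])<.012)&(Q[:,2]>.085)&(Q[:,2]<.094)&((abs(y-.042)<.010)|(abs(y-.121)<.006))]
    for w in ((.03,.054),(.11,.13)):
        p=P[(P[:,1]>w[0])&(P[:,1]<w[1])]; print('plate',len(p),np.percentile(p[:,0],[1,50,99]).round(4) if len(p) else '')
    e=Q[(abs(Q[:,0])<.008)&(Q[:,2]>.08)&(Q[:,2]<.094)&(y>.1)]; print('plate end y',np.percentile(e[:,1],99.5).round(4) if len(e) else '')
E
python3 - <<'E'
from look import *
manip.move_linear(tcp(RO,RY,-.0446,.084,.16),down(RY-np.pi/2),velocity=.2)
manip.move_linear(tcp(RO,RY,-.0446,.084,.085),velocity=.1); manip.sleep(.2); st('over'); look('w5.png')
E
```

```text
over 22.13 [0.6437 0.0608 0.1327] F [ 1.1  0.2 -4.1] M [ 0.01 -0.06 -0.01] op 0.0532
tab x [-0.0078  0.0008  0.0077] y [0.0668 0.1024] z 0.1395 slope -0.072 exp z 0.1405
plate 616 [-0.0017  0.0018  0.0039]
plate 384 [-0.0018  0.0019  0.0041]
plate end y 0.1323
```

View pics/w5.png

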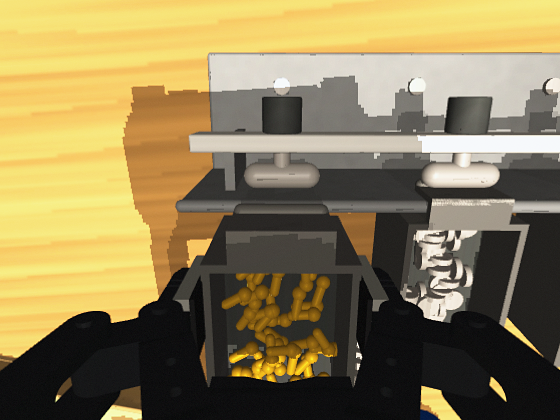

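```bash
python3 - <<'E'
from look import *
p=lambda z:tcp(RO,RY,-.0438,.084,z)
manip.move_linear(p(.085),velocity=.02)
print(manip.move_linear(p(.057),velocity=.04,f_stop=7)); st('a'); look('w6.png')
E
```

```text
False
a 23.28 [0.6444 0.0608 0.1042] F [-0.4  0.  -2.8] M [-0.02 -0.07  0.02] op 0.053
tab x [-0.0071  0.0015  0.0083] y [0.0668 0.1024] z 0.1111 slope -0.066 exp z 0.1123
plate 895 [-0.0015  0.0022  0.0041]
plate 576 [-0.01    0.002   0.0042]
plate end y 0.1322
```

```bash
python3 - <<'E'
from look import *
p=lambda z:tcp(RO,RY,-.0438,.084,z)
for z in (.052,.048,.044,.0395):
    r=manip.move_linear(p(z),velocity=.03,f_stop=28); st(z,r)
    if r: break
look('w7.png')
E
```

```text
0.052 False 23.65 [0.6436 0.0608 0.0987] F [-7.5 -0.1  1.8] M [ 0.1   1.01 -0.04] op 0.0531
0.048 False 23.93 [0.6434 0.0609 0.0941] F [-5.5  1.2 -4.9] M [0.07 0.85 0.04] op 0.0532
0.044 False 24.22 [0.6435 0.0609 0.0899] F [ -4.9   1.2 -10.5] M [0.11 0.96 0.03] op 0.0533
0.0395 True 24.46 [0.6442 0.0608 0.0871] F [-3.  -0.5  9.1] M [-0.07  0.4   0.  ] op 0.0526
tab x [-0.0075  0.0015  0.029 ] y [0.0625 0.1054] z 0.0945 slope -0.129 exp z 0.095
plate 1180 [-0.0099  0.0022  0.0042]
plate 798 [-0.0105  0.002   0.0044]
plate end y 0.1318
```

View pics/w7.png

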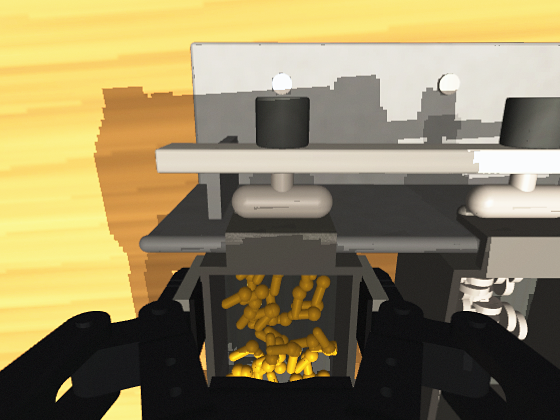

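```bash
python3 - <<'E'
from look import *
manip.gripper_to(.068); st('rel')
p=manip.get_state()['tool_pos']
manip.move_linear([p[0],p[1],.2],velocity=.12)
manip.move_to([.6,.05,.36],down(RY-np.pi/2)); st('up')
c=cam('wrist'); np.savez('pics/rail.npz',**c); save(c,'w8.png')
Q=rim(cloud(c).reshape(-1,3),RO,RY,0)
for i in(-1,0,1):
    b=Q[(abs(Q[:,1]-i*.084)<.034)&(Q[:,0]<-.006)&(Q[:,2]>.085)&(Q[:,2]<.12)]
    e=lambda m:np.median(b[m][:,2]).round(4)
    print(i,b.min(0).round(4),b.max(0).round(4),'front z',e(b[:,0]<-.082),'back z',e(b[:,0]>-.012))
c=cam('top'); save(c,'top1.png'); X=cloud(c); 
for n,(u,v) in dict(hub=(356,242),jar=(404,262),sp=(408,215),cass=(285,217)).items(): print(n,X[v,u].round(3))
E
```

```text
rel 24.81 [0.6435 0.0608 0.0855] F [-0.8 -0.4 -0.1] M [-0.02 -0.06  0.02] op 0.068
up 26.62 [0.5999 0.05   0.3596] F [ 0.4  0.8 -0.4] M [ 0.03 -0.02 -0.01] op 0.0682
-1 [-0.0859 -0.1111  0.085 ] [-0.0062 -0.0557  0.0963] front z 0.089 back z 0.0941
0 [-0.2556 -0.027   0.085 ] [-0.0062  0.0275  0.12  ] front z 0.1014 back z 0.094
1 [-0.0859  0.0577  0.085 ] [-0.0061  0.1118  0.0966] front z 0.0897 back z 0.0944
hub [ 0.429 -0.161  0.075]
jar [ 0.377 -0.285  0.059]
sp [ 0.498 -0.313  0.006]
cass [0.494 0.016 0.032]
```

View pics/w8.png

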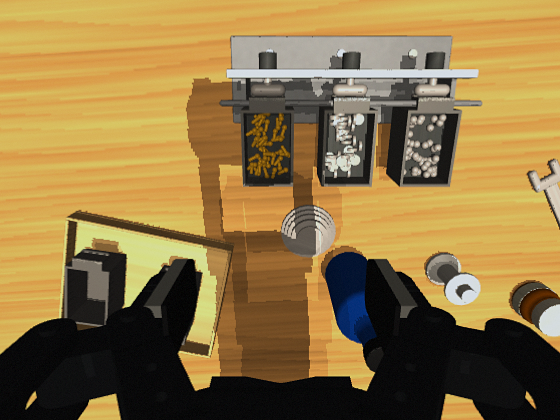

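```bash
python3 -c "
from h import *
manip.close_job(); st('end')"
```

```text
the job is handed in; nothing more can be done
the job is handed in; nothing more can be done
```

The swap is done and handed in: the empty bin is in the tray and the full bin hangs on the place it left. The last clock reading, just before hand-in, was 26.6 s of the allowed 64 s. No verdict is reported, so what follows rests on my own checks.

- **Empty bin:** I lifted it off the +y place of the rail and set it down in the free half of the tray. It touched down about 3 mm early, so it was probably slightly tilted in the fingers. After release it looked flat, with its rim at about the expected 57–59 mm. A rough plane fit gave a 0.03 rad slope, under the 0.06 limit. In the final wrist picture a finger hid it, so I did not check it again at the end.
- **Full bin:** I gripped it, hung it on the freed place and pressed down until the catch snapped and the force jumped at the bottom.
    - **Position:** After release its rear rim was at 94.4 mm, against 94.1 and 94.0 mm on its neighbours. It sat within 1 mm of the place along the rail and within about 1 mm across.
    - **Unclear reading:** The depth fit of the hook tab showed a slope of about −0.07 rad before hanging and −0.13 while gripped. I took this as an effect of the rounded edges and the roller in view. The front-rim and rear-rim heights, like those of the −y neighbour, give no sign of a tilt.
- **Everything else:** The hanging neighbours were within about 1 mm of their starting positions. Spot checks from above put the hub, jar, spanner and sprocket cluster where they started. I did not measure the bottle or the bin already in the tray afterwards, but both still looked in place. The arm ended clear, holding nothing.

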